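Stand the probe box on edge in the box stand

ROBOT

A 6-joint arm with a two-finger parallel gripper is mounted at the origin on the work surface; the furniture and walls round the work are solid. World frame = base frame: x ahead of the robot, y to its left, z up, the work surface at z = 0. Lengths are in mm, angles in rad, forces in N, time in s.
With the tool pointing down it reaches from about 350 to 850 mm from the base axis. Payload 8.1 kg.
Tool frame: the origin (TCP) lies midway between the tips of the shut fingers; the grasp point (between the pads) lies 19 mm behind it; z points along the fingers, y is the line along which they close (so a half turn about z gives the same grasp; the last joint's range is limited). The gripper opens to 93 mm and grips with 3 to 60 N. Pads are 15 mm wide; open, the fingers measure 128 mm over their backs; the gripper's body (75 mm by 188 mm) begins 65 mm behind the grasp point.
Start: joints at [-0.085, 0.13, 1.488, -0, 1.523, -0.085], TCP at [600.004, 0.022, 218.635] pointing down, gripper open.
Joint ranges: [-2.96, 2.96], [-0.89, 2.26], [0.02, 2.5], [-1.34, 4.48], [0, 2.73], [-2.66, 2.66]. Speed limits (rad/s): [2.39, 2.39, 2.79, 3.14, 3.14, 3.14].

INTERFACE

Orientations are given as a unit quaternion [x, y, z, w].
In Python, from workcell import robot, grab_frame, close_job, search_frame, regions_of gives the robot as it stands.
- The arm moves only by the tool drive_tool, never from a script. Its argument "steps" is a list of rows, each an object with "claw": the closure, from -1 (fully open) to 1 (shut), so that 0 is half open; "dp": the shift along the tool's x, y, z in cm, a list of three; "dr": the turn, a rotation vector about the tool's x, y, z in degrees, a list of three. A call has 1 to 20 rows; each row shifts and turns the commanded pose from where the row before left it, along the tool's axes as they then stand; what a row does not reach is not made up. A row lasts 1/8 s, in which the tool goes at most 62.5 mm and 10.7 degrees, less where a joint would pass 70% of its speed; a pose out of reach is approached as far as the arm can. A call with a gripper value outside its range is refused whole. The fingers move at their own pace and stop on an object; "force" is the grip in N (left out, the last holds). Time passes only in rows, so rows that do not move let the fingers close. It gives the time, the measured TCP pose, the force, the opening and the grip force at its end, in the units of the state.
- robot.state(): the state, without advancing time (a new reading comes with each control period).
- grab_frame(name): name is "scene" or "side" or "wrist"; returns a dict with "pixels" (384x512x3 uint8, blue, green, red), "camera_matrix" (3x3 intrinsics, pixels), "R" (3x3) and "t" (3): a world point X has camera coordinates R X + t. Camera axes: x right, y down, z forward; pixel columns grow to the right and rows downward; lengths in mm; the calibration is good to about 2 mm. A picture is of the moment at which its call begins. There is no depth.
- close_job(): hands the job in; it is judged then, once.
Trained networks look in the newest picture that a camera, given by its name, has taken for a name from the list of things; names that differ only in an ending like _2 or _b are one class to them, and where a whole thing is asked for, a point or a joint stands for the part that bears it (a point fixed in the world has none). Each returns a list of dicts, best first, with "conf" (0 to 1); they miss things now and then, are a little off and sometimes report something else, mostly with a low value. They report only what shows in the picture. A call takes as long as a camera call. They do not tell look-alikes from the thing itself.
- search_frame(query, camera): "bbox" ([centre column, centre row, width, height] as shares, 0 to 1, of the picture: columns of its width, rows of its height, round what is visible of it).
- regions_of(query, camera): "mask" (384x512 bool, what is visible of it) and "bbox" ([centre column, centre row, width, height] as shares, 0 to 1, of the picture: columns of its width, rows of its height, round what is visible of it).
The state is a dict: "t": time; "joint_pos": joint angles; "qvel": joint speeds; "joint_torque": joint torques, N m; "tcp_pos": TCP position; "eef_rot": TCP orientation; "contact_force": force on the tool from outside, world axes, zero at the start; "wrist_torque": the same for the moment, N m; "finger_gap": finger opening in mm; "grip_force": force on a finger pad.
Only numpy, scipy, OpenCV 4.12 (cv2) and the standard library are available. Lean on these libraries where they do the work, as an engineer would, in place of code of your own. Each camera call takes 0.05 s, during which the arm holds its last target. There are 200 camera calls.

TASK

The smaller probe box lies flat on the desk. Stand it upright on one of its long thin edges on the empty half of the aluminium box stand, close to the divider and square to it, centred along it, with its clear lid facing away from the divider - the mirror image of the larger box already standing on the other half. Leave that box standing and do not disturb the sticky notes or the dish.

Things in the scene. Friction and masses are not known exactly. Their poses are not given: they have to be found in the camera images.
- probe_box: smaller flat probe box, blue base, clear lid fixed shut, lying lid up. 58 mm along y, 20 mm thick along z; long edges at x = -23 and x = +24 mm (hinge side), may stand on either; 60 to 110 g. Origin: centre of the underside; z out through the lid. Can be gripped across y on its flat end walls
- probe_box_mid (a point): the middle of the probe box, 10 mm above its underside along its z
- probe_box_lid (a point): the centre of the probe box's lid face, 20 mm from its underside along its z
- box_stand: fixed aluminium stand: base plate 80 (x) by 124 (y) mm, 5 mm thick, with an upright divider across its middle, 40 mm wide (x), 4 mm thick (y -2 to +2), top 58 mm above the desk. Origin: centre of the base's underside; z up. Empty half at -y; the larger box stands on the +y half. Boxes stand on the base, 5 mm above the desk
- standing_box: the larger probe box, black base and clear lid, 55 x 66 x 22 mm, loose, standing on a long edge on the +y half of the stand, underside against the divider, lid facing the stand's +y. Origin: centre of its underside; z out through the lid, which is level now
- sticky_notes: block of sticky notes 51 x 51 x 12 mm on the desk, a bystander; origin: centre of the underside
- petri_dish: clear open dish, 60 mm across, 13 mm high, on the desk, a bystander; origin: centre of the underside
Things that resemble listed ones, but are neither listed nor needed, are in the scene too. Leave any green or pink look-alike of the probe_box alone.

How it is judged:
By the outcome, as a careful person would: the job done as asked, in the order asked, and still so for the second after the job is handed in, with the robot touching nothing.
It also fails if it takes over 38 s, if anything falls off the work surface, if the arm or the gripper's body presses on something with over 40 N, if the wrist force passes 120 N, or if a joint passes its speed limit or range.

## Working session

There is one attempt and no reset: what is moved stays moved. The work goes in short steps, Python scripts to look and compute and a tool call to move; the robot and the scene stay as the last step left them, time stands still between calls to the robot, and variables do not carry over. Pictures are saved under pics/ and viewed, at most 10 in all, crops included, and the job is handed in when it is done.

Besides the shell and the picture viewer there is one more tool, called after "Call:" as a command line: name --argument value ..., lists and objects as JSON in quotes. drive_tool: Moves the arm, as the interface text tells. Its arguments: {"type":"object","properties":{"steps":{"type":"array"},"force":{"type":"number"}},"required":["steps"]}

```bash
mkdir -p pics; cat > h.py <<'E'
import numpy as np, cv2
from workcell import robot, grab_frame, close_job, search_frame, regions_of
def ray(f,uv):
    K=np.array(f["camera_matrix"]);R=np.array(f["R"]);t=np.array(f["t"])
    d=R.T@np.linalg.solve(K,np.array([uv[0],uv[1],1.0]));return -R.T@t,d
def at_z(f,uv,z):
    c,d=ray(f,uv);return c+d*(z-c[2])/d[2]
def proj(f,X):
    K=np.array(f["camera_matrix"]);p=K@(np.array(f["R"])@np.array(X,float)+np.array(f["t"]));return p[:2]/p[2]
E
python3 - <<'E'
from h import *
fs={}
for n in("scene","side"):
    f=grab_frame(n);cv2.imwrite(f"pics/{n}0.png",f["pixels"]);np.save(f"{n}0.npy",f,allow_pickle=True)
    print(n,"cam",np.round(ray(f,(256,192))[0]))
    for q in("probe_box","box_stand","standing_box","sticky_notes","petri_dish"):
        for d in search_frame(q,n)[:4]:
            b=np.array(d["bbox"])*[512,384,512,384]; print(q,round(d["conf"],2),np.round(b),np.round(at_z(f,b[:2],10)))
E
```

```text
scene cam [620. 638. 534.]
probe_box 0.8 [257. 171.  19.  14.] [ 542. -417.   10.]
probe_box 0.77 [238. 197.  19.  17.] [ 602. -267.   10.]
probe_box 0.72 [226. 227.  24.  21.] [ 635. -130.   10.]
probe_box 0.66 [290. 187.  26.  16.] [ 460. -310.   10.]
box_stand 0.69 [290. 272.  44.  51.] [511.  37.  10.]
standing_box 0.59 [299. 265.  36.  30.] [491.  19.  10.]
sticky_notes 0.77 [290. 187.  27.  17.] [ 458. -308.   10.]
petri_dish 0.74 [285. 211.  20.  18.] [ 489. -186.   10.]
petri_dish 0.59 [239. 196.  20.  17.] [ 600. -274.   10.]
side cam [ 460. -901.  536.]
probe_box 0.81 [278. 288.  37.  39.] [ 534. -432.   10.]
probe_box 0.73 [297. 231.  26.  26.] [ 604. -269.   10.]
probe_box 0.57 [301. 195.  25.  16.] [ 643. -124.   10.]
probe_box 0.54 [242. 171.  36.  32.] [498.  27.  10.]
box_stand 0.65 [244. 172.  33.  31.] [502.  21.  10.]
standing_box 0.66 [243. 163.  23.  23.] [505.  73.  10.]
sticky_notes 0.83 [234. 255.  36.  23.] [ 457. -328.   10.]
petri_dish 0.76 [244. 213.  27.  17.] [ 488. -182.   10.]
```

```bash
python3 -c "
import cv2,numpy as np
a=cv2.imread('pics/scene0.png');b=cv2.imread('pics/side0.png')
cv2.imwrite('pics/a.png',cv2.resize(a,(796,597)));cv2.imwrite('pics/b.png',cv2.resize(b,(796,597)))"
```

```text
(no output)
```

View pics/a.png

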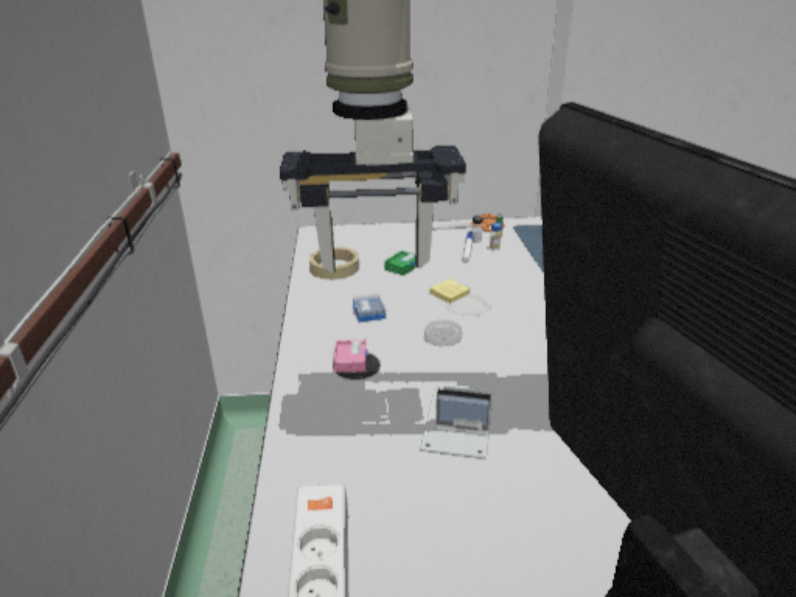

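View pics/b.png

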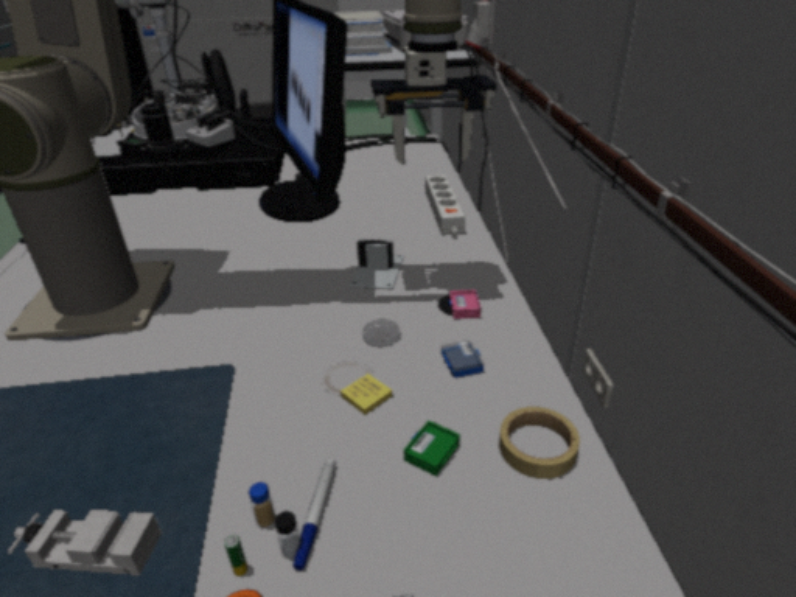

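The blue box is near scene pixel (238,197), about (602,-268) mm. The side view at (242,171) shows the grey divider in front of the black box, so the empty half faces world -y. The pink and green boxes are look-alikes.

```bash
python3 - <<'E'
from h import *
from scipy.spatial.transform import Rotation as Ro
s=robot.state();print(s);R=Ro.from_quat(s["eef_rot"]).as_matrix();print(R.round(3))
j=s["joint_pos"];print((Ro.from_euler('Z',j[0])*Ro.from_euler('Y',j[1]+j[2])*Ro.from_euler('ZYZ',[j[3],j[4],j[5]])).as_matrix().round(3))
f=grab_frame("wrist");c,d=ray(f,(256,192));print(c,d,np.array(f["camera_matrix"]))
E
```

```text
{'t': 0.6, 'joint_pos': array([-8.53934589e-02,  1.30388000e-01,  1.48817364e+00,  1.41987822e-05,
        1.52298333e+00, -8.53721430e-02]), 'qvel': array([-6.84450868e-05,  2.60237169e-03, -4.14647063e-04, -4.30661681e-05,
       -1.63903729e-03,  7.12885369e-04]), 'joint_torque': array([-1.83101201e-05, -5.59406412e+01, -4.91793644e+01,  7.68967462e-02,
        2.29672651e-02,  4.01076659e-05]), 'tcp_pos': array([6.00024452e+02, 2.95466870e-02, 2.18656888e+02]), 'eef_rot': array([7.07114557e-01, 7.07099005e-01, 2.07848431e-05, 1.36684740e-05]), 'contact_force': array([-0.31667626,  0.25066272,  0.22617837]), 'wrist_torque': array([-0.03315369,  0.05060931,  0.01410916]), 'grip_force': 0.0, 'finger_gap': 92.76766759022486}
[[ 0.  1.  0.]
 [ 1. -0.  0.]
 [ 0.  0. -1.]]
[[-1.  0.  0.]
 [ 0.  1.  0.]
 [-0.  0. -1.]]
[600.41008866  83.80628957 385.28686277] [-0.00462815 -0.30484584 -0.95241195] [[325.63199053   0.         257.22021962]
 [  0.         325.63199053 190.31182177]
 [  0.           0.           1.        ]]
```

```bash
python3 - <<'E'
from h import *
f=grab_frame("wrist");np.save("w0.npy",f,allow_pickle=True)
for q in("box_stand","standing_box","petri_dish"):
    for d in search_frame(q,"wrist")[:3]:
        b=np.array(d["bbox"])*[512,384,512,384]; print(q,round(d["conf"],2),np.round(b),np.round(at_z(f,b[:2],10)))
cv2.imwrite("pics/w0.png",cv2.resize(f["pixels"],(768,576)))
E
```

```text
box_stand 0.69 [173. 139.  87. 118.] [503.  28.  10.]
standing_box 0.57 [161. 130.  75.  36.] [491.  38.  10.]
petri_dish 0.91 [176. 291.  44.  38.] [ 492. -176.   10.]
```

View pics/w0.png

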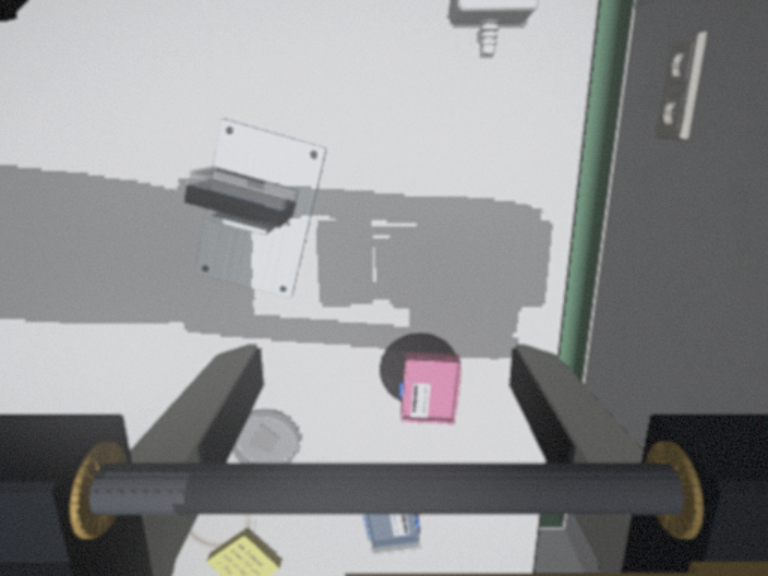

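Call:
drive_tool --steps '[{"claw":-1,"dp":[-5.3,0,0.5],"dr":[0,0,0]},{"claw":-1,"dp":[-5.3,0,0.5],"dr":[0,0,0]},{"claw":-1,"dp":[-5.3,0,0.5],"dr":[0,0,0]},{"claw":-1,"dp":[-5.3,0,0.5],"dr":[0,0,0]},{"claw":-1,"dp":[-5.3,0,0],"dr":[0,0,0]},{"claw":-1,"dp":[0,0,0],"dr":[0,0,0]},{"claw":-1,"dp":[0,0,0],"dr":[0,0,0]}]'

```text
t: 1.72
tcp_pos: [599.9, -264.7, 198.4]
eef_rot: [0.707, 0.707, 0.0, -0.0]
contact_force: [0.6, 0.3, 0.9]
finger_gap: 93.2
grip_force: 0.0
```

The stand's plate corners appear at (223,119), (326,148) and (293,297). The black box sits on the far (+y) side of the divider, and the empty half points to -y.

```bash
python3 - <<'E'
from h import *
f=np.load("w0.npy",allow_pickle=True).item()
P=[at_z(f,np.array(p)/1.5,5) for p in((223,119),(326,148),(293,297))]
for p in P:print(p.round(1))
u=P[1]-P[0];v=P[1]-P[2];print(np.hypot(*u[:2]),np.hypot(*v[:2]),np.degrees(np.arctan2(u[1],u[0])),np.degrees(np.arctan2(-v[0],v[1])),(P[0]+P[2])/2)
f=grab_frame("wrist");np.save("w1.npy",f,allow_pickle=True)
for q in("probe_box","sticky_notes","petri_dish"):
    for d in search_frame(q,"wrist")[:3]:
        b=np.array(d["bbox"])*[512,384,512,384]; print(q,round(d["conf"],2),np.round(b),np.round(at_z(f,b[:2],10)))
ms=regions_of("probe_box","wrist")
for i,m in enumerate(ms[:3]):
    c,_=cv2.findContours(m["mask"].astype(np.uint8),0,1);c=max(c,key=cv2.contourArea)
    print(round(m["conf"],2),cv2.minAreaRect(c))
cv2.imwrite("pics/w1.png",cv2.resize(f["pixels"],(768,576)))
E
```

```text
[480.   92.9   5. ]
[555.2  72.3   5. ]
[523.7 -45.7   5. ]
77.97019765003884 122.13648158753563 -15.311474663506186 -14.933373381238095 [501.8581547   23.58568441   5.        ]
probe_box 0.85 [207. 288.  61.  43.] [ 537. -422.   10.]
probe_box 0.82 [264. 168.  49.  55.] [ 608. -266.   10.]
probe_box 0.65 [297.  34.  57.  67.] [ 640. -129.   10.]
sticky_notes 0.95 [140. 211.  62.  54.] [ 463. -318.   10.]
petri_dish 0.66 [154.  89.  54.  60.] [ 493. -182.   10.]
0.87 ((205.91162109375, 295.32049560546875), (40.88117980957031, 53.36852264404297), 41.987213134765625)
0.69 ((262.2207336425781, 168.1773681640625), (54.97941589355469, 45.949275970458984), 79.3803482055664)
```

View pics/w1.png

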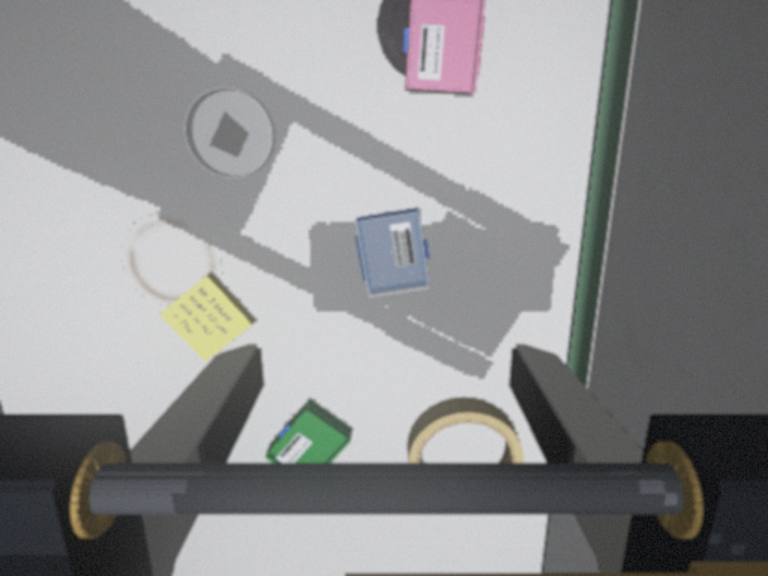

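The blue box's lid corners are about (357,218), (419,209), (428,286) and (370,296), with the latch toward +x, so box y is within about 7° of world y. Next I'll check wrist feasibility.

```bash
cat >> h.py <<'E'
from scipy.spatial.transform import Rotation as Ro
def tool(psi,tau):  # psi: heading of tool x when vertical; tau: tilt toward tool x (deg)
    return Ro.from_matrix(np.column_stack([[0,1,0],[1,0,0],[0,0,-1]]))*Ro.from_euler('z',-(psi-90),degrees=True)*Ro.from_euler('y',tau,degrees=True)
E
python3 - <<'E'
from h import *
s=robot.state();j=s["joint_pos"];print(np.round(j,4),s["tcp_pos"])
f=np.load("w1.npy",allow_pickle=True).item()
P=[at_z(f,np.array(p)/1.5,20) for p in((357,218),(419,209),(428,286),(370,296))]
print(np.round(P,1),np.mean(P,0).round(1))
for a,b in((0,1),(1,2),(3,2),(0,3)):
    v=(P[b]-P[a])[:2];print(np.hypot(*v).round(1),np.degrees(np.arctan2(v[1],v[0])).round(1))
print(tool(75,60).as_matrix().round(2))
def w(psi,tau,j1,j23):
    R=(Ro.from_euler('ZY',[j1,j23],degrees=True)).inv()*tool(psi,tau)*Ro.from_euler('z',-90,degrees=True)
    return np.round(R.as_euler('ZYZ',degrees=True))
for nm,psi,tau,j1s in(("place",75,60,(-45,-37,-30)),("pick",187,-30,(-35,-28)),("pick7",7,-30,(-28,-22))):
    for j1 in j1s:
        for j23 in(90,110,130): print(nm,j1,j23,w(psi,tau,j1,j23))
E
```

```text
[-4.9210e-01  2.8870e-01  1.3438e+00  1.0000e-04  1.5089e+00 -4.9380e-01] [ 600.34855019 -263.71940672  198.87115463]
[[ 579.5 -239.    20. ]
 [ 623.4 -232.7   20. ]
 [ 631.2 -289.6   20. ]
 [ 588.2 -297.5   20. ]] [ 605.6 -264.7   20. ]
44.3 8.3
57.5 -82.2
43.7 10.3
59.1 -81.6
[[ 0.13  0.97  0.22]
 [ 0.48 -0.26  0.84]
 [ 0.87  0.   -0.5 ]]
place -45 90 [ 56. 116. -16.]
place -45 110 [ 51. 104. -33.]
place -45 130 [ 49.  91. -48.]
place -37 90 [ 58. 109. -11.]
place -37 110 [ 54.  98. -28.]
place -37 130 [ 54.  86. -45.]
place -30 90 [ 59. 103.  -8.]
place -30 110 [ 57.  92. -25.]
place -30 130 [ 58.  81. -42.]
pick -35 90 [  21.   68. -136.]
pick -35 110 [  26.   50. -145.]
pick -35 130 [  38.   33. -161.]
pick -28 90 [  18.   66. -129.]
pick -28 110 [  23.   47. -137.]
pick -28 130 [  36.   29. -153.]
pick7 -28 90 [-18. 114.  51.]
pick7 -28 110 [-17.  95.  57.]
pick7 -28 130 [-17.  76.  63.]
pick7 -22 90 [-16. 116.  57.]
pick7 -22 110 [-14.  97.  63.]
pick7 -22 130 [-14.  77.  68.]
```

Call:
drive_tool --steps '[{"claw":-1,"dp":[0,0,1.2],"dr":[0,0,-9.84]},{"claw":-1,"dp":[0,0,1.2],"dr":[0,0,-9.84]},{"claw":-1,"dp":[0,0,1.2],"dr":[0,0,-9.84]},{"claw":-1,"dp":[0,0,1.2],"dr":[0,0,-9.84]},{"claw":-1,"dp":[0,0,1.2],"dr":[0,0,-9.84]},{"claw":-1,"dp":[0,0,1.2],"dr":[0,0,-9.84]},{"claw":-1,"dp":[0,0,1.2],"dr":[0,0,-9.84]},{"claw":-1,"dp":[0,0,1.2],"dr":[0,0,-9.84]},{"claw":-1,"dp":[0,0,1.2],"dr":[0,0,-9.84]},{"claw":-1,"dp":[0,0,1.2],"dr":[0,0,-9.84]},{"claw":-1,"dp":[0,0,0],"dr":[0,-7.33,0]},{"claw":-1,"dp":[0,0,0],"dr":[0,-7.33,0]},{"claw":-1,"dp":[0,0,0],"dr":[0,-7.34,0]},{"claw":-1,"dp":[0,0,0],"dr":[0,0,0]},{"claw":-1,"dp":[0,0,0],"dr":[0,0,0]}]'

```text
t: 3.85
tcp_pos: [600.7, -265.1, 79.7]
eef_rot: [-0.072, 0.979, 0.013, 0.19]
contact_force: [1.2, -0.2, 0.0]
finger_gap: 92.8
grip_force: 0.0
```

```bash
python3 - <<'E'
from h import *
f=grab_frame("wrist");np.save("w2.npy",f,allow_pickle=True)
s=robot.state();R=Ro.from_quat(s["eef_rot"]);p=s["tcp_pos"];print(s["t"],p,np.degrees(s["joint_pos"]).round(1),(tool(188.4,-22).inv()*R).as_rotvec(degrees=True).round(2))
print("dp cm",(R.inv().apply(np.array([605.5,-265,4])-p)/10).round(2))
cv2.imwrite("pics/w2.png",cv2.resize(f["pixels"],(768,576)))
E
```

```text
3.9 [ 601.38051331 -265.19589108   80.10167206] [ -37.1    7.   103.8   19.    54.9 -144.7] [ 0.06  0.02 -0.08]
dp cm [ 2.47 -0.03  7.21]
```

View pics/w2.png

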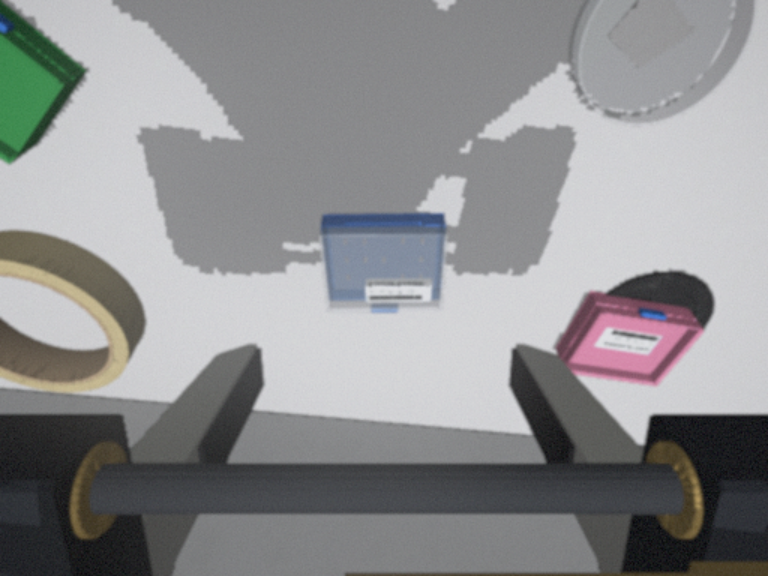

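Lid corners are about (322,235), (444,235), (440,305) and (328,305). The box is centred between the fingers and square to them, so I'll go down and grip.

Call:
drive_tool --steps '[{"claw":-1,"dp":[0.82,0,2.4],"dr":[0,0,0]},{"claw":-1,"dp":[0.82,0,2.4],"dr":[0,0,0]},{"claw":-1,"dp":[0.83,0,2.4],"dr":[0,0,0]},{"claw":-1,"dp":[0,0,0],"dr":[0,0,0]},{"claw":-1,"dp":[0,0,0],"dr":[0,0,0]},{"claw":1,"dp":[0,0,0],"dr":[0,0,0]},{"claw":1,"dp":[0,0,0],"dr":[0,0,0]},{"claw":1,"dp":[0,0,0],"dr":[0,0,0]},{"claw":1,"dp":[0,0,0],"dr":[0,0,0]},{"claw":1,"dp":[0,0,0],"dr":[0,0,0]},{"claw":1,"dp":[0,0,0],"dr":[0,0,0]}]' --force 25

```text
t: 5.28
tcp_pos: [604.4, -264.7, 3.2]
eef_rot: [-0.072, 0.979, 0.014, 0.191]
contact_force: [0.3, 1.4, 5.6]
finger_gap: 58.2
grip_force: 28.7
```

```bash
python3 - <<'E'
from h import *
s=robot.state();R=Ro.from_quat(s["eef_rot"]);p=s["tcp_pos"];print(s["t"],p,np.degrees(s["joint_pos"]).round(1),s["contact_force"],s["finger_gap"],s["grip_force"],(tool(188.4,-22).inv()*R).as_rotvec(degrees=True).round(2))
f=grab_frame("wrist");np.save("w3.npy",f,allow_pickle=True)
cv2.imwrite("pics/w3.png",cv2.resize(f["pixels"],(768,576)))
E
```

```text
5.275 [ 604.39071781 -264.7066028     3.20559247] [ -37.    14.   105.2   21.4   47.  -148.1] [0.34335836 1.40850073 5.5586838 ] 58.15478795319928 28.695014062080304 [ 0.04 -0.04  0.  ]
```

View pics/w3.png

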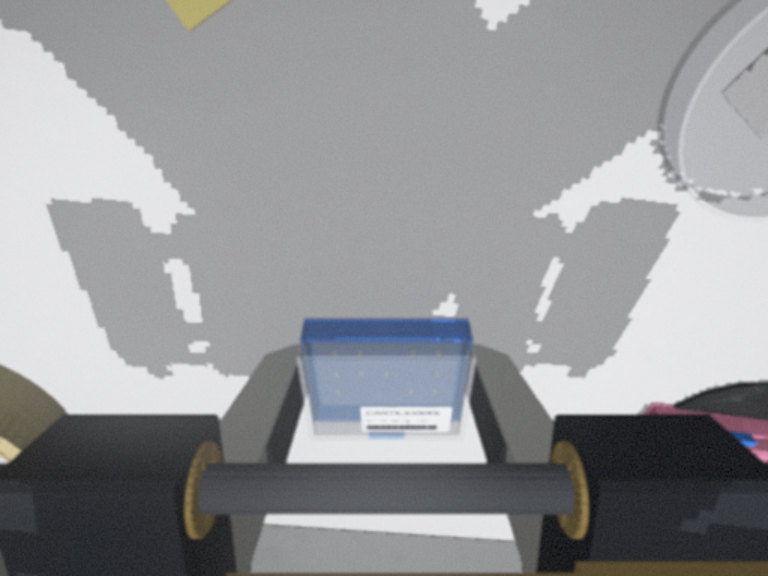

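```bash
cat > plan.py <<'E'
from h import *
f=np.load("w3.npy",allow_pickle=True).item()
b=np.array([np.cos(np.radians(8.4)),np.sin(np.radians(8.4)),0])
p0=np.array([604.4,-264.7,3.2])
for uv in((312,434),(462,434),(303,343),(470,343)):
    X=at_z(f,np.array(uv)/1.5,20);d=X-p0;print(X.round(1),"along",(d@b).round(1),"across",(d@[-b[1],b[0],0]).round(1))
for uv in((303,320),(470,320)):
    for z in (18,10): X=at_z(f,np.array(uv)/1.5,z);d=X-p0;print(z,"along",(d@b).round(1))
E
python3 plan.py
```

```text
[ 628.  -289.4   20. ] along 19.8 across -27.9
[ 619.7 -233.7   20. ] along 19.7 across 28.4
[ 579.4 -294.7   20. ] along -29.2 across -26.0
[ 571.7 -243.2   20. ] along -29.2 across 26.1
18 along -37.1
10 along -29.5
18 along -37.2
10 along -29.6
```

Call:
drive_tool --steps '[{"claw":1,"dp":[-0.56,0,-1.39],"dr":[0,0,0]},{"claw":1,"dp":[-1.12,0,-2.78],"dr":[0,0,0]},{"claw":1,"dp":[0,0,-2],"dr":[0,7.33,0]},{"claw":1,"dp":[0,0,-2],"dr":[0,7.33,0]},{"claw":1,"dp":[0,0,-2],"dr":[0,7.34,0]},{"claw":1,"dp":[0,0,-0.4],"dr":[0,0,10.32]},{"claw":1,"dp":[0,0,-0.4],"dr":[0,0,10.32]},{"claw":1,"dp":[0,0,-0.4],"dr":[0,0,10.32]},{"claw":1,"dp":[0,0,-0.4],"dr":[0,0,10.32]},{"claw":1,"dp":[0,0,-0.4],"dr":[0,0,10.32]},{"claw":1,"dp":[0,0,-0.4],"dr":[0,0,10.32]},{"claw":1,"dp":[0,0,-0.4],"dr":[0,0,10.32]},{"claw":1,"dp":[0,0,-0.4],"dr":[0,0,10.32]},{"claw":1,"dp":[0,0,-0.4],"dr":[0,0,10.32]},{"claw":1,"dp":[0,0,-0.4],"dr":[0,0,10.32]},{"claw":1,"dp":[0,0,-0.4],"dr":[0,0,10.3]},{"claw":1,"dp":[0,0,0],"dr":[0,0,0]}]'

```text
t: 7.45
tcp_pos: [588.8, -266.7, 149.9]
eef_rot: [0.794, 0.608, -0.0, 0.0]
contact_force: [0.0, 0.1, -1.9]
finger_gap: 57.9
grip_force: 25.0
```

```bash
cat > st.py <<'E'
from h import *
import sys
tgt,psi,tau=np.array(eval(sys.argv[1]),float),float(sys.argv[2]),float(sys.argv[3])
s=robot.state();R=Ro.from_quat(s["eef_rot"]);p=s["tcp_pos"]
print(s["t"],p.round(1),np.degrees(s["joint_pos"]).round(1),"F",s["contact_force"].round(1),round(s["finger_gap"],1),round(s["grip_force"],1))
print("dp cm",(R.inv().apply(tgt-p)/10).round(2),"dr",(R.inv()*tool(psi,tau)).as_rotvec(degrees=True).round(2))
E
python3 st.py "[482.5,-48.8,150]" 74.9 0
```

```text
7.45 [ 588.8 -266.7  149.9] [-28.9  16.8  81.9  -0.   81.3 -13.8] F [ 0.   0.1 -1.9] 57.9 25.0
dp cm [ 18.28 -15.93  -0.02] dr [-0.    0.03  0.04]
```

Call:
drive_tool --steps '[{"claw":1,"dp":[3.66,-3.19,0],"dr":[0,0,0]},{"claw":1,"dp":[3.66,-3.19,0],"dr":[0,0,0]},{"claw":1,"dp":[3.66,-3.19,0],"dr":[0,0,0]},{"claw":1,"dp":[3.65,-3.18,0],"dr":[0,0,0]},{"claw":1,"dp":[3.65,-3.18,0],"dr":[0,0,0]},{"claw":1,"dp":[0,0,0],"dr":[0,9.71,0]},{"claw":1,"dp":[0,0,0],"dr":[0,9.71,0]},{"claw":1,"dp":[0,0,0],"dr":[0,9.71,0]},{"claw":1,"dp":[0,0,0],"dr":[0,9.71,0]},{"claw":1,"dp":[0,0,0],"dr":[0,9.72,0]},{"claw":1,"dp":[0,0,0],"dr":[0,9.72,0]},{"claw":1,"dp":[0,0,0],"dr":[0,9.72,0]},{"claw":1,"dp":[0,0,0],"dr":[0,0,0]},{"claw":1,"dp":[0,0,0],"dr":[0,0,0]}]'

```text
t: 9.2
tcp_pos: [483.1, -48.9, 149.6]
eef_rot: [0.658, 0.506, 0.443, -0.339]
contact_force: [1.2, 0.2, -0.8]
finger_gap: 58.5
grip_force: 25.0
```

```bash
python3 st.py "[482.5,-48.8,68]" 74.9 68; python3 - <<'E'
from h import *
f=grab_frame("wrist");np.save("w4.npy",f,allow_pickle=True)
cv2.imwrite("pics/w4.png",cv2.resize(f["pixels"],(768,576)))
E
```

```text
9.2 [483.1 -48.9 149.6] [-49.9  21.  104.3  51.1 102.3 -46.9] F [ 1.2  0.2 -0.8] 58.5 25.0
dp cm [-7.56 -0.08  3.08] dr [-0.01  0.2   0.15]
```

View pics/w4.png

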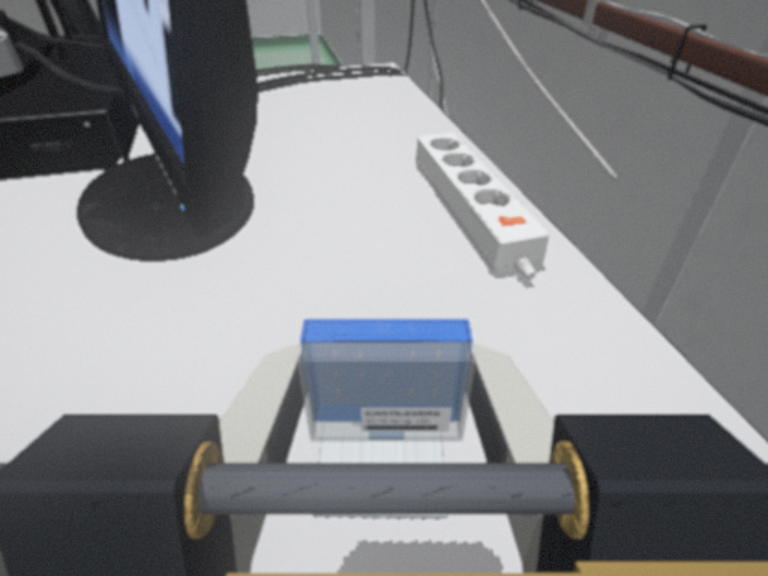

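Call:
drive_tool --steps '[{"claw":1,"dp":[-3.5,-0.03,1.42],"dr":[0,0,0]},{"claw":1,"dp":[-3.5,-0.03,1.42],"dr":[0,0,0]},{"claw":1,"dp":[-3.5,-0.02,1.42],"dr":[0,0,0]},{"claw":1,"dp":[0.76,0,1.88],"dr":[0,0,0]},{"claw":1,"dp":[0.76,0,1.88],"dr":[0,0,0]},{"claw":1,"dp":[0.76,0,1.88],"dr":[0,0,0]},{"claw":1,"dp":[0,0,0],"dr":[0,0,0]},{"claw":1,"dp":[0,0,0],"dr":[0,0,0]}]'

```text
t: 10.25
tcp_pos: [498.3, 10.5, 36.7]
eef_rot: [0.658, 0.505, 0.444, -0.339]
contact_force: [0.2, -0.1, -1.6]
finger_gap: 58.1
grip_force: 25.0
```

```bash
python3 st.py "[502-1.9,23.6-6.95,30]" 74.9 68; python3 - <<'E'
from h import *
o=[]
for n,(c,r) in(("side",(246,168)),("scene",(292,270))):
    f=grab_frame(n);np.save(n+"1.npy",f,allow_pickle=True)
    o.append(cv2.resize(f["pixels"][r-35:r+35,c-35:c+35],(390,390),interpolation=cv2.INTER_CUBIC))
    print(n,[proj(f,[502+x*np.cos(.2635)+y*np.sin(.2635),23.6-x*np.sin(.2635)+y*np.cos(.2635),z]).round(1).tolist() for x,y,z in((-40,-62,5),(40,-62,5),(20,-2,58),(-20,-2,58),(40,62,5))])
cv2.imwrite("pics/c5.png",np.hstack(o))
E
```

```text
10.25 [498.3  10.5  36.7] [-44.4  32.  106.   53.9  91.4 -54.4] F [ 0.2 -0.1 -1.6] 58.1 25.0
dp cm [-0.38  0.01  0.84] dr [-0.01  0.05  0.1 ]
side [[225.4, 183.1], [253.3, 184.8], [249.3, 157.7], [235.6, 157.0], [260.0, 163.7]]
scene [[315.4, 252.5], [278.1, 248.5], [284.4, 246.4], [305.0, 248.5], [269.1, 288.0]]
```

View pics/c5.png

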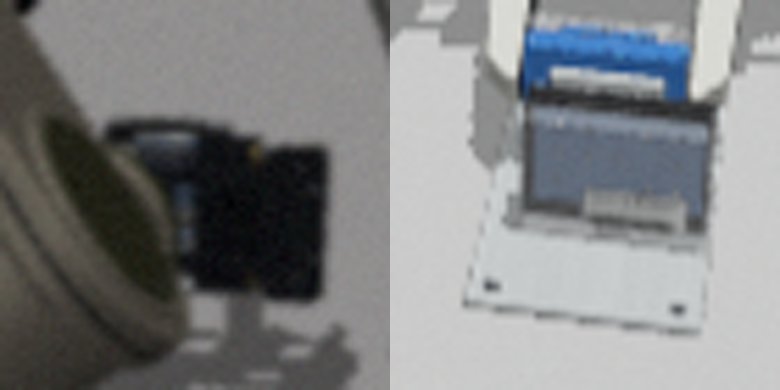

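The scene view shows the blue box centred on the divider: the divider top spans crop columns 550–660 and the box 525–690. I'll close in on the divider and lower gently.

Call:
drive_tool --steps '[{"claw":1,"dp":[0.19,0,0.46],"dr":[0,0,0]},{"claw":1,"dp":[-0.46,0,0.19],"dr":[0,0,0]},{"claw":1,"dp":[0,0,0],"dr":[0,0,0]}]'

```text
t: 10.72
tcp_pos: [499.0, 15.5, 30.6]
eef_rot: [0.658, 0.504, 0.444, -0.34]
contact_force: [-0.4, 0.7, -0.6]
finger_gap: 58.3
grip_force: 25.0
```

Call:
drive_tool --steps '[{"claw":1,"dp":[-0.09,0,0.04],"dr":[0,0,0]},{"claw":1,"dp":[0,0,0],"dr":[0,0,0]}]'

```text
t: 10.98
tcp_pos: [499.3, 15.3, 30.0]
eef_rot: [0.658, 0.504, 0.444, -0.34]
contact_force: [-0.6, 0.6, -1.6]
finger_gap: 58.7
grip_force: 25.0
```

Call:
drive_tool --steps '[{"claw":1,"dp":[-0.09,0,0.04],"dr":[0,0,0]},{"claw":1,"dp":[0,0,0],"dr":[0,0,0]}]'

```text
t: 11.22
tcp_pos: [499.3, 15.4, 29.1]
eef_rot: [0.658, 0.504, 0.444, -0.34]
contact_force: [-0.4, 0.0, -0.5]
finger_gap: 58.3
grip_force: 25.0
```

Call:
drive_tool --steps '[{"claw":1,"dp":[0.06,0,0.14],"dr":[0,0,0]},{"claw":1,"dp":[0,0,0],"dr":[0,0,0]}]'

```text
t: 11.48
tcp_pos: [499.7, 17.0, 29.2]
eef_rot: [0.658, 0.504, 0.444, -0.34]
contact_force: [0.0, -0.5, -0.9]
finger_gap: 58.2
grip_force: 25.0
```

Call:
drive_tool --steps '[{"claw":1,"dp":[0.04,0,0.09],"dr":[0,0,0]},{"claw":1,"dp":[0,0,0],"dr":[0,0,0]}]'

```text
t: 11.72
tcp_pos: [499.9, 17.9, 29.2]
eef_rot: [0.658, 0.504, 0.444, -0.34]
contact_force: [-0.7, -0.3, -0.4]
finger_gap: 58.3
grip_force: 25.0
```

Call:
drive_tool --steps '[{"claw":1,"dp":[-0.07,0,0.03],"dr":[0,0,0]},{"claw":1,"dp":[0,0,0],"dr":[0,0,0]}]'

```text
t: 11.98
tcp_pos: [500.0, 17.8, 28.7]
eef_rot: [0.658, 0.504, 0.444, -0.34]
contact_force: [-0.7, 0.8, 3.4]
finger_gap: 58.2
grip_force: 25.0
```

Call:
drive_tool --steps '[{"claw":1,"dp":[0.09,0,0.08],"dr":[0,0,0]},{"claw":1,"dp":[0,0,0],"dr":[0,0,0]}]'

```text
t: 12.22
tcp_pos: [500.3, 18.5, 28.8]
eef_rot: [0.658, 0.504, 0.444, -0.34]
contact_force: [-2.1, -4.8, 0.5]
finger_gap: 58.3
grip_force: 25.0
```

Call:
drive_tool --steps '[{"claw":1,"dp":[0.04,0,0.09],"dr":[0,0,0]},{"claw":1,"dp":[0,0,0],"dr":[0,0,0]}]'

```text
t: 12.48
tcp_pos: [500.3, 18.6, 28.8]
eef_rot: [0.659, 0.504, 0.443, -0.339]
contact_force: [-8.0, -12.8, 2.9]
finger_gap: 58.5
grip_force: 25.0
```

Call:
drive_tool --steps '[{"claw":1,"dp":[-0.06,0,-0.14],"dr":[0,0,0]},{"claw":1,"dp":[-0.06,0,0.02],"dr":[0,0,0]},{"claw":1,"dp":[0,0,0],"dr":[0,0,0]}]'

```text
t: 12.85
tcp_pos: [500.3, 18.4, 28.7]
eef_rot: [0.658, 0.504, 0.444, -0.34]
contact_force: [-0.8, -1.5, 5.1]
finger_gap: 58.3
grip_force: 25.0
```

```bash
python3 st.py "[500,18,28.5]" 74.9 68; python3 - <<'E'
from h import *
s=robot.state();print(s["wrist_torque"])
o=[]
for n,(c,r) in(("wrist",(258,250)),("scene",(292,265))):
    f=grab_frame(n)
    h=60 if n=="wrist" else 32
    o.append(cv2.resize(f["pixels"][r-h:r+h,c-h:c+h],(398,398),interpolation=cv2.INTER_CUBIC))
cv2.imwrite("pics/c6.png",np.hstack(o))
E
```

```text
12.85 [500.3  18.4  28.7] [-43.7  32.9 106.2  54.6  90.5 -54.9] F [-0.8 -1.5  5.1] 58.3 25.0
dp cm [-0.04 -0.02 -0.03] dr [ 0.01 -0.04  0.02]
[0.27338296 0.12499297 0.09208342]
```

View pics/c6.png

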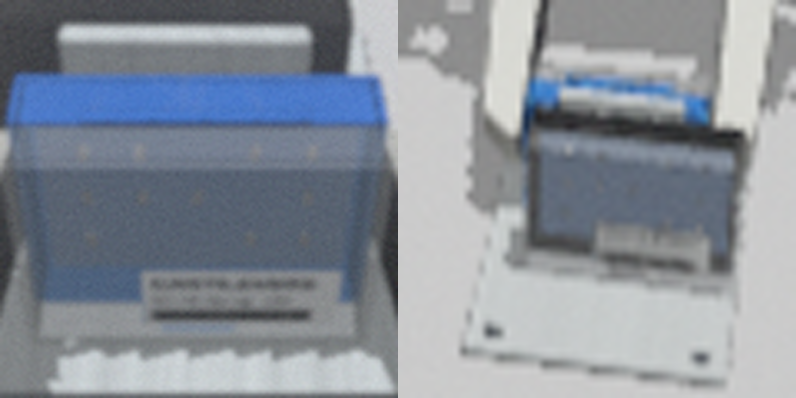

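The wrist crop shows the divider top centred at column 185 and the box at 197, so the box is about 1.8 mm too far along stand +x. Edges look parallel. I'll lift a little, shift it and set it down again.

Call:
drive_tool --steps '[{"claw":1,"dp":[0.07,0,-0.09],"dr":[0,0,0]},{"claw":1,"dp":[0,-0.18,0],"dr":[0,0,0]},{"claw":1,"dp":[0,0,0],"dr":[0,0,0]},{"claw":1,"dp":[-0.07,0,0.04],"dr":[0,0,0]},{"claw":1,"dp":[0,0,0],"dr":[0,0,0]}]'

```text
t: 13.58
tcp_pos: [498.1, 18.5, 28.7]
eef_rot: [0.658, 0.504, 0.444, -0.34]
contact_force: [-1.0, -0.1, 2.9]
finger_gap: 58.0
grip_force: 25.0
```

```bash
python3 st.py "[500,18,28.5]" 74.9 68; python3 - <<'E'
from h import *
f=grab_frame("wrist");np.save("w7.npy",f,allow_pickle=True)
g=f["pixels"][190:226,198:318].astype(int)
g=f["pixels"]
for r in (198,202,204): print(r,g[r,205:300:2,1].tolist())
E
```

```text
13.575 [498.1  18.5  28.7] [-43.8  32.7 106.4  54.4  90.5 -55. ] F [-1.  -0.1  2.9] 58.0 25.0
dp cm [-0.02  0.19  0.01] dr [-0.02 -0.04 -0.  ]
198 [73, 64, 66, 73, 71, 66, 64, 98, 180, 202, 203, 202, 200, 202, 200, 202, 202, 197, 195, 199, 198, 195, 194, 197, 194, 203, 195, 192, 201, 195, 193, 194, 194, 199, 192, 191, 191, 196, 194, 196, 193, 195, 185, 193, 186, 129, 69, 65]
202 [72, 70, 72, 67, 68, 71, 64, 100, 137, 149, 147, 151, 148, 150, 152, 149, 149, 149, 152, 151, 154, 152, 156, 154, 153, 153, 157, 152, 151, 158, 159, 153, 150, 156, 157, 157, 159, 160, 158, 159, 164, 164, 166, 157, 156, 125, 65, 70]
204 [68, 68, 72, 70, 62, 66, 65, 85, 117, 121, 122, 125, 120, 122, 121, 124, 120, 118, 121, 116, 120, 124, 121, 121, 121, 124, 125, 123, 124, 125, 122, 122, 115, 121, 123, 122, 122, 119, 121, 123, 127, 122, 119, 122, 121, 107, 67, 69]
```

Call:
drive_tool --steps '[{"claw":0.0,"dp":[0,0,0],"dr":[0,0,0]},{"claw":-0.3,"dp":[0,0,0],"dr":[0,0,0]},{"claw":-0.5,"dp":[0,0,0],"dr":[0,0,0]},{"claw":-0.7,"dp":[0,0,0],"dr":[0,0,0]},{"claw":-0.7,"dp":[0,0,0],"dr":[0,0,0]},{"claw":-0.7,"dp":[0,0,0],"dr":[0,0,0]}]'

```text
t: 14.38
tcp_pos: [498.2, 18.3, 28.5]
eef_rot: [0.658, 0.504, 0.444, -0.34]
contact_force: [-0.4, 0.3, 0.4]
finger_gap: 79.3
grip_force: 0.0
```

Call:
drive_tool --steps '[{"claw":-0.7,"dp":[0,0,-0.5],"dr":[0,0,0]},{"claw":-0.7,"dp":[0,0,-2],"dr":[0,0,0]},{"claw":-0.7,"dp":[0,0,-3],"dr":[0,0,0]},{"claw":-0.7,"dp":[2,0,-3],"dr":[0,0,0]},{"claw":-0.7,"dp":[4,0,-1],"dr":[0,0,0]},{"claw":-0.7,"dp":[4,0,-1],"dr":[0,0,0]},{"claw":-0.7,"dp":[0,0,0],"dr":[0,-8,0]},{"claw":-0.7,"dp":[0,0,0],"dr":[0,-8,0]},{"claw":-0.7,"dp":[0,0,0],"dr":[0,-8,0]},{"claw":-0.7,"dp":[0,0,0],"dr":[0,0,0]}]'

```text
t: 15.62
tcp_pos: [483.7, -40.3, 163.4]
eef_rot: [0.735, 0.566, 0.298, -0.225]
contact_force: [-0.1, 0.2, 0.6]
finger_gap: 79.0
grip_force: 0.0
```

```bash
python3 - <<'E'
from h import *
o=[]
f=grab_frame("wrist");o.append(cv2.resize(f["pixels"],(450,338)))
f=grab_frame("scene");o.append(cv2.resize(f["pixels"][235:305,257:327],(338,338),interpolation=cv2.INTER_CUBIC))
cv2.imwrite("pics/c8.png",np.hstack(o))
E
```

```text
(no output)
```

View pics/c8.png

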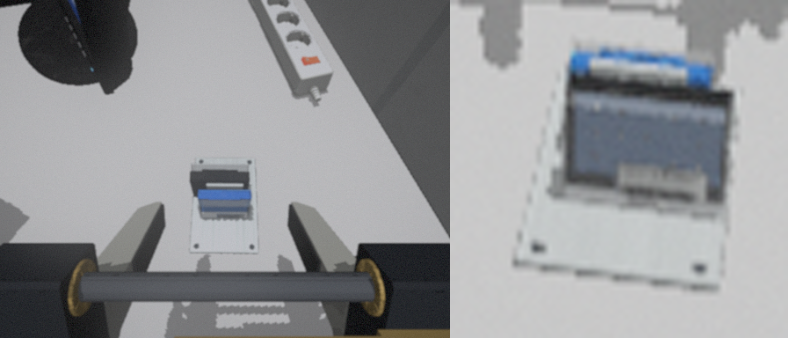

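The blue box stands at wrist-crop (225,203), parallel to the divider and centred on the plate, and the black box is still standing. Handing in.

```bash
python3 -c "
from workcell import close_job
print(close_job())"
```

```text
the job is handed in; nothing more can be done
None
```

I stood the blue probe box upright on the empty half of the stand, lid facing away from the divider; it looks square, centred and close to the divider in the last pictures. The larger box is still standing, the arm went nowhere near the sticky notes or the dish, and I handed the job in at about 16 s.

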